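# Open the ratchet cradle

## Task

Open the ratchet cradle that holds the small orange recorder ball: press the release paddle on the sliding jaw down with the fingertips and, keeping it down, push the jaw back along its toothed bar, away from the ball, all the way to the end stop. Then let go so that the paddle springs back up. Do not pick up or move the ball, and leave the things lying around the cradle where they are.

Things in the scene. Friction and masses are not known exactly. Their poses are not given: they have to be found in the camera images.
- cradle: Fixed metal bench cradle, 340 mm along x, 124 across. Origin on the table under its middle, z up. Its x axis runs along the toothed steel bar (12 mm pitch), between two runners 42 mm high. Fixed jaw at the +x end (inner face x = +147 mm, 92 mm high), end stop at the -x end (62 mm high, inner face x = -143 mm). The sliding jaw opens towards -x. Bar, jaw, paddle and ball are centred on y = 0.
- jaw (a joint): How far the sliding jaw is pushed back along the bar, m: 0 = farthest forward, close to the ball; 0.100 = fully back at the end stop. Starts between 0 and 0.03. Slides stiffly (about 3 N, more when fast) and stays where left while the pawl is out of the teeth; with the pawl down it goes back at most 12 mm, then locks (forward it can click along).
- release (a joint): Angle of the spring release, rad: 0 = paddle up, pawl in the teeth; 0.30 = fully down. Above 0.17 the pawl is clear of the teeth and must stay so while the jaw is pushed. Between teeth it may rest on a slope, reading up to 0.15; it starts at 0. Springs back up by itself when let go; at the end stop there are no teeth under the pawl.
- paddle (a point): Centre of the top face of the black release paddle, 44 mm along the bar x 56 across, on the sliding jaw, about 69 mm above the table, open above. It tilts about a pin along the cradle's y, 43 mm towards -x and 21 mm lower; at rest its ball-side end is 6 mm the higher. From fully up, 7 mm down here frees the pawl, 13 mm is the end of travel; takes 1 to 3 N here, double next to the thumb stop.
- thumb_stop (a point): Middle of the top edge, ball side, of the sliding jaw's upright aluminium plate: 76 mm across the bar, 10 thick, top 104 mm above the table. The paddle lies at the foot of its ball-side face, paddle centre 23 mm from that face (towards the cradle's +x). A fingertip pressing the paddle pushes the jaw back against this face.
- ball_center (a point): Centre of the loose orange recorder ball, 72 mm in diameter with a steel belt and a flat steel foot 68 mm wide. It stands on the runners near the fixed jaw, top 120 mm above the table. Not to be moved.
- jar_center (a point): Centre of a loose amber screw jar, 52 mm in diameter, 65 mm high, beside the cradle. To be left alone.
- terminal_box_center (a point): Half-way up a loose black terminal box 75 x 55 x 40 mm with two brass knobs (10 mm more) on top, beside the cradle. To be left alone.
- driver_grip (a point): Middle of the black handle of a loose screwdriver, 160 mm long, lying beside the cradle. To be left alone.
Mind the look-alikes: they are no part of the job. Of the things like the part that bears ball_center, leave any that is green or red; of the rest the larger one is meant.

How it is judged:
By the outcome, as a careful person would: the job done as asked, in the order asked, and still so for the second after the job is handed in, with the robot touching nothing.
It also fails if it takes over 32 s, if anything falls off the work surface, if the arm or the gripper's body presses on something with over 40 N, if the wrist force passes 120 N, or if a joint passes its speed limit or range.

## Robot

A 7-joint arm with a two-finger parallel gripper is mounted at the origin on the work surface. World frame = base frame: x ahead of the robot, y to its left, z up, the work surface at z = 0. Lengths are in mm, angles in rad, forces in N, time in s.
With the tool pointing down it reaches from about 400 to 875 mm from the base axis. Payload 4.4 kg.
Tool frame: the origin (TCP) lies midway between the tips of the shut fingers; the grasp point (between the pads) lies 19 mm behind it; z points along the fingers, y is the direction in which the jaws open and shut (so a half turn about z gives the same grasp; the last joint's range is limited). The gripper opens to 85 mm and grips with 20 to 120 N. Pads are 22 mm wide; open, the fingers measure 114 mm over their backs; the gripper's body (76 mm by 85 mm) begins 54 mm behind the grasp point. The pads swing forward as they close: fully open they stand 13 mm farther back than shut.
Start: joints at [-1.411, 0.628, 0.038, 1.517, -0.027, 0.996, -0.02], TCP at [145.5, 633.52, 231.313] pointing down, gripper open.
Joint ranges: [-3.06, 3.06], [-0.37, 2.12], [-1.25, 1.32], [0.18, 2.47], [-1.1, 4.24], [0.23, 1.98], [-2.94, 2.94]. Speed limits (rad/s): [2.57, 2.57, 3.14, 3.14, 3.14, 3.14, 3.14].

## Interface

Orientations are given as [roll, pitch, yaw] about the fixed x, y, z axes, in that order (R = Rz(yaw) Ry(pitch) Rx(roll)).
In Python, from cell import ctrl, vision gives the robot as it stands.
- The arm moves only by the tool play_rows, never from a script. Its arguments are lists of equal length, an entry for each row: "slide": the shift along the tool's x, y, z in mm, a list of three; "turn": the turn about the tool's z in rad; "fingers": the opening, from 0 (shut) to 1 (fully open). A call has 1 to 5 rows; each row is the pose to reach, as a shift and turn from the pose measured when the call began, along the tool's axes at that moment; what a row does not reach only later rows make up. A row lasts 1/8 s, in which the tool goes at most 62.5 mm and 10.7 degrees, less where a joint would pass 70% of its speed; a pose out of reach is approached as far as the arm can. A call with a gripper value outside its range is refused whole. The fingers move at their own pace and stop on an object; the grip force is fixed at half the most. Time passes only in rows, so rows that repeat a pose let the fingers close. It gives the time, the measured TCP pose, the force and the opening at its end, in the units of the state.
- ctrl.read_state(): the state, without advancing time (a new reading comes with each control period).
- vision.get_image(name): name is "scene" or "top" or "wrist"; returns (picture, depth): 384x512x3 uint8, blue, green, red; 384x512 float32, mm along the optical axis (not along the pixel's ray), 0 where there is no reading.
- vision.camera_params(name): a dict with "fx", "fy", "cx", "cy" (pixels), "position" and "rotation" of the camera in the world. Camera axes: x right, y up, looking along -z (the intrinsics and any distortion apply to the point x, -y, -z); pixel columns grow to the right and rows downward; lengths in mm; the calibration is good to about 2 mm. A picture is of the moment at which its call begins: read the wrist's pose just before it. camera_params takes no time and is no camera call; for the wrist camera it gives the pose at the moment of the call.
- ctrl.finish_job(): hands the job in, once; it reports no verdict.
The state is a dict: "clock": time; "qpos": joint angles; "qd": joint speeds; "tau": joint torques, N m; "eef_pos": TCP position; "tool_rot": TCP orientation; "force": force on the tool from outside, world axes, zero at the start; "torque": the same for the moment, N m; "width": finger opening in mm.
Only numpy, scipy, OpenCV 4.12 (cv2) and the standard library are available. Lean on these libraries where they do the work, as an engineer would, in place of code of your own. Each camera call takes 0.05 s, during which the arm holds its last target.

## Working session

There is one attempt and no reset: what is moved stays moved. The work goes in short steps, Python scripts to look and compute and a tool call to move; the robot and the scene stay as the last step left them, time stands still between calls to the robot, and variables do not carry over. Pictures are saved under pics/ and viewed, and the job is handed in when it is done.

Besides the shell and the picture viewer there is one more tool, called after ">>>" as name([rows], argument=value, ...), one row to a line, values as JSON. play_rows: Moves the arm, as the interface text tells. Its arguments: {"type":"object","properties":{"slide":{"type":"array"},"turn":{"type":"array"},"fingers":{"type":"array"}},"required":["slide","turn","fingers"]}

```bash
ls; mkdir -p pics
python3 - <<'E'
from cell import ctrl, vision
import cv2,numpy as np
s=ctrl.read_state(); print({k:np.round(v,3).tolist() for k,v in s.items()})
for n in ["scene","top"]:
    im,d=vision.get_image(n); cv2.imwrite(f"pics/{n}0.png",im); np.save(f"pics/{n}0.npy",d)
    p=vision.camera_params(n); print(n,p)
E
```

```text
pics
{'clock': 0.0, 'qpos': [-1.411, 0.629, 0.038, 1.518, -0.027, 0.996, -0.02], 'qd': [-0.0, 0.0, 0.001, -0.0, -0.002, 0.0, -0.001], 'tau': [-0.0, -56.34, 1.226, -19.345, 0.011, 0.01, -0.0], 'eef_pos': [145.37, 632.895, 230.372], 'tool_rot': [-3.14, 0.0, 2.916], 'force': [-0.796, 0.366, 1.153], 'torque': [0.024, 0.028, -0.044], 'width': 85.551}
scene {'fx': 377.932869154695, 'fy': 377.932869154695, 'cx': 253.4714387928693, 'cy': 192.41022022261348, 'position': array([1052.55532808,  245.58452479,  684.03577839]), 'rotation': array([ 0.6791809 , -0.00756589,  1.94518698])}
top {'fx': 376.20146249779975, 'fy': 376.20146249779975, 'cx': 261.38344880867294, 'cy': 188.25916383887883, 'position': array([489.78782085,  77.73773706, 814.62119959]), 'rotation': array([ 0.15709904,  0.03674273, -1.55155325])}
```

View pics/scene0.png

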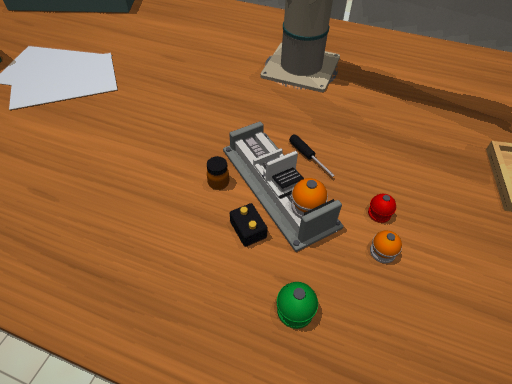

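View pics/top0.png

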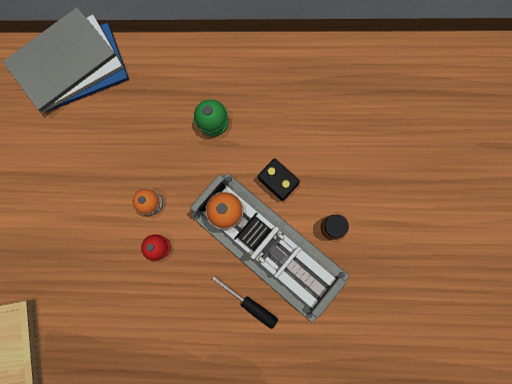

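The scene and top views both show the cradle with the large orange ball at its outer end: about px (310,195) in scene and (224,210) in top. The black paddle sits beside it at top (256,232), followed by the jaw plate. Next I'll measure these in top.

```bash
cat > h.py <<'E'
import numpy as np,cv2
from scipy.spatial.transform import Rotation as R
def cam(p): return np.array(p["position"]),R.from_euler("xyz",p["rotation"]).as_matrix()
def ray(p,u,v):
    o,M=cam(p); d=np.array([(u-p["cx"])/p["fx"],-(v-p["cy"])/p["fy"],-1.0]); return o,M@d
def onplane(p,u,v,z):
    o,d=ray(p,u,v); return o+d*(z-o[2])/d[2]
def bydepth(p,u,v,dep):
    o,d=ray(p,u,v); return o+d*dep
def proj(p,X):
    o,M=cam(p); c=M.T@(np.array(X)-o); return p["cx"]+p["fx"]*c[0]/-c[2],p["cy"]-p["fy"]*c[1]/-c[2]
E
python3 - <<'E'
import cv2
a=cv2.imread("pics/top0.png")[165:330,180:360]; cv2.imwrite("pics/top0z.png",cv2.resize(a,None,fx=3.6,fy=3.6,interpolation=cv2.INTER_CUBIC))
a=cv2.imread("pics/scene0.png")[115:255,195:355]; cv2.imwrite("pics/scene0z.png",cv2.resize(a,None,fx=4,fy=4,interpolation=cv2.INTER_CUBIC))
from cell import vision
from h import *
pt=vision.camera_params("top");ps=vision.camera_params("scene")
for n,p in(("top",pt),("scene",ps)):
    im=cv2.imread(f"pics/{n}0.png");d=np.load(f"pics/{n}0.npy")
    hsv=cv2.cvtColor(im,cv2.COLOR_BGR2HSV)
    m=cv2.inRange(hsv,(5,200,170),(16,255,255))
    k,l,st,c=cv2.connectedComponentsWithStats(m)
    for i in range(1,k):
        if st[i,4]>60: print(n,"orange",st[i],c[i],onplane(p,*c[i],84).round(1))
# depth sanity on table
d=np.load("pics/top0.npy")
for u,v in((400,150),(224,210),(256,232)): print(u,v,bydepth(pt,u,v,d[v,u]).round(1))
E
```

```text
scene orange [295 178  30  25 475] [308.93263158 191.31789474] [555.2 177.1  84. ]
scene orange [376 230  25  22 328] [387.5945122 241.2652439] [616. 346.  84.]
400 150 [ 707.2 -192.7    1.6]
224 210 [557.6 174.3 119.2]
256 232 [520.  116.4  67.9]
```

View pics/top0z.png

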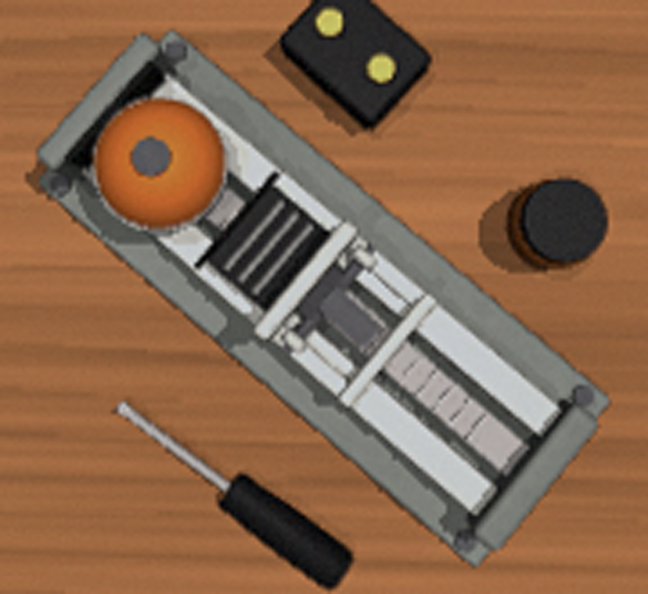

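View pics/scene0z.png

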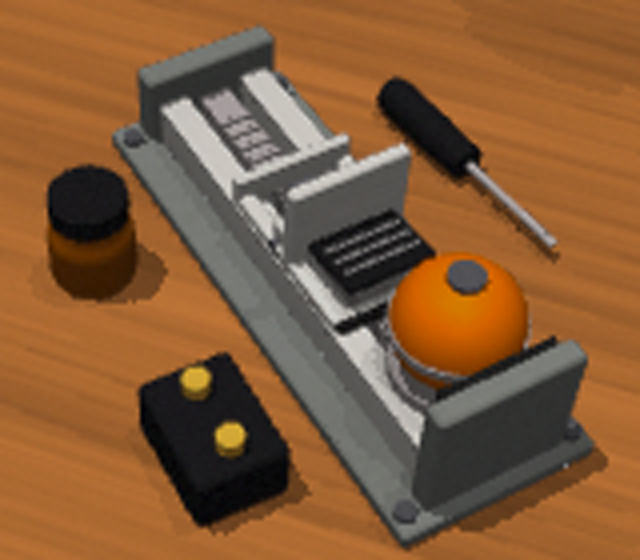

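Run:
```python
from cell import vision
from h import *
p=vision.camera_params("top"); d=np.load("pics/top0.npy")
v,u=np.mgrid[0:384,0:512]
o,M=cam(p)
D=np.stack([(u-p["cx"])/p["fx"],-(v-p["cy"])/p["fy"],-np.ones_like(u,float)],-1)
P=o+(D@M.T)*d[...,None]; P[d==0]=np.nan
np.save("pics/P.npy",P)
im=cv2.imread("pics/top0.png");hsv=cv2.cvtColor(im,cv2.COLOR_BGR2HSV)
roi=np.zeros((384,512),bool);roi[165:330,180:360]=1
def comp(lo,hi,smax=256):
    m=(roi&(P[...,2]>lo)&(P[...,2]<hi)&(hsv[...,1]<smax)).astype(np.uint8)
    k,l,st,c=cv2.connectedComponentsWithStats(m)
    for i in range(1,k):
        if st[i,4]>12:
            Q=P[l==i]; r=cv2.minAreaRect(Q[:,:2].astype(np.float32)); print((lo,hi),st[i],"mean",Q.mean(0).round(1),"rect",np.round(r[0],1),np.round(r[1],1),round(r[2],1))
comp(98,110,80); comp(86,97,80); comp(56,66,80); comp(1.8+2,30,100); comp(62,76,90)
```

```text
(98, 110) [251 227  28  33 213] mean [499.1  98.3 103. ] rect [499.3  98.2] [10.  74.5] 50.6
(86, 97) [190 175  35  38 409] mean [592.5 211.9  91.3] rect [592.8 211.9] [19.4 88.7] 50.6
(56, 66) [325 215  23  23 357] mean [535.1 -41.5  64.2] rect [535.  -41.4] [43.6 43.7] 87.9
(56, 66) [263 224   7   7  15] mean [529.4  96.6  65.3] rect [528.3  96.9] [14.   8.4] 46.1
(56, 66) [258 231  12  13  42] mean [510.1 102.5  65.1] rect [510.5 103.5] [ 9.8 29.3] 45.8
(56, 66) [278 234   6   6  26] mean [512.8  67.7  60.6] rect [513.2  67.9] [12.6  7. ] 46.6
(56, 66) [263 239  10  12  27] mean [495.4  92.5  57.7] rect [494.9  91.9] [ 5.3 28.1] 50.6
(56, 66) [252 246   6   6  14] mean [488.4 119.3  64.7] rect [488.7 119.8] [ 5.5 11.1] 46.0
(56, 66) [274 247  27  31 163] mean [462.9  54.6  62.1] rect [462.9  54.5] [ 8.  75.1] 50.6
(56, 66) [258 257   7   6  28] mean [466.6 105.8  60.4] rect [466.5 105.8] [12.5  7. ] 46.5
(56, 66) [312 278  34  40 426] mean [397.6 -25.1  61.2] rect [397.7 -25.5] [17.6 89.5] 50.7
(3.8, 30) [ 224  174  125  107 1616] mean [532.2  58.2  11.6] rect [534.6  61.4] [338.6
[... 709 characters left out ...]
369.6 122.9  21.1] rect [382.9 142.4] [157.9  23.1] 54.9
(62, 76) [325 215  23  23 395] mean [535.  -42.   64.6] rect [535.  -41.4] [43.6 43.7] 87.9
(62, 76) [238 216  34  36 626] mean [517.1 119.8  68.6] rect [517.1 119.9] [43.2 55.9] 50.7
(62, 76) [278 247  23  25  70] mean [470.4  48.8  63.1] rect [467.6  50.4] [ 7.3 61.9] 51.1
(62, 76) [275 270   8   7  16] mean [440.4  71.5  63.4] rect [441.   71.4] [ 4.  16.5] 44.9
(62, 76) [337 281   8  11  22] mean [419.7 -48.9  62.7] rect [419.4 -47. ] [ 9.1 17.7] 45.5
(62, 76) [332 288   6   7  19] mean [409.  -36.7  63. ] rect [409.4 -36. ] [11.2  7.8] 26.9
(62, 76) [316 296  16  16  56] mean [386.8 -17.4  62.9] rect [385.7 -15.5] [13.4 33.7] 44.5
```

The depth readings agree with the stated sizes:
- **Axis:** the cradle axis is at 50.6°, with its origin near (495.5, 93.8).
- **Jaw:** the plate measures 10×75 mm with its top at z 103. Its ball-side face is at x_c ≈ +11.
- **Paddle:** 43×56 mm, centred at (517, 120), z 68.6.
- **Travel:** about 88 mm remains to the end stop.

I'll move over it with shut fingers and tool x along the cradle x axis (yaw 0.883).

>>> play_rows([
  [-40,-36,0],
  [-88,-79,0],
  [-136,-122,0],
  [-184,-165,0],
  [-232,-208,0],
], turn=[0.18,0.36,0.54,0.72,0.9], fingers=[0,0,0,0,0])

```text
clock: 0.72
eef_pos: [321.2, 382.8, 230.8]
tool_rot: [-3.141, 0.001, 2.01]
force: [0.7, 0.5, 0.4]
width: -0.0
```

```bash
cat > go.py <<'E'
import sys
from h import *
from cell import ctrl
C=np.array([495.5,93.75]);a=np.radians(50.6);X=np.array([np.cos(a),np.sin(a)]);Y=np.array([-X[1],X[0]])
def rep(xc=None,yc=0,z=None,yaw=0.883):
    s=ctrl.read_state();e=s["eef_pos"];r=s["tool_rot"]
    M=R.from_euler("xyz",r).as_matrix()
    q=e[:2]-C
    print("t",round(s["clock"],2),"tcp",np.round(e,1),"rot",np.round(r,3),"w",round(s["width"],1),"F",np.round(s["force"],1),"q",np.round(s["qpos"],2))
    print("cradle xy",np.round([q@X,q@Y],1),"F along x,y",np.round([s["force"][:2]@X,s["force"][:2]@Y],1))
    if xc is not None:
        t=np.append(C+xc*X+yc*Y,z)
        print("tool slide",np.round(M.T@(t-e),1),"turn",round(((r[2]-yaw+np.pi)%(2*np.pi))-np.pi,3))
if __name__=="__main__": rep(*[float(v) for v in sys.argv[1:]])
E
python3 go.py 25 0 180
```

```text
t 0.72 tcp [321.2 382.8 230.8] rot [-3.141e+00  1.000e-03  2.010e+00] w -0.0 F [0.7 0.5 0.4] q [-1.14  0.43  0.3   1.93 -0.17  0.8  -0.31]
cradle xy [112.8 318.1] F along x,y [ 0.8 -0.2]
tool slide [-324.9   57.4   51.2] turn 1.127
```

>>> play_rows([
  [-50,9,0],
  [-100,18,0],
  [-150,27,5],
  [-200,36,10],
  [-250,45,15],
], turn=[0.17,0.34,0.52,0.7,0.87], fingers=[0,0,0,0,0])

```text
clock: 1.35
eef_pos: [468.9, 174.5, 215.8]
tool_rot: [3.141, 0.002, 1.135]
force: [0.2, 0.4, -0.9]
width: 0.2
```

```bash
python3 go.py 25 0 140
```

```text
t 1.35 tcp [468.9 174.5 215.8] rot [3.141e+00 2.000e-03 1.135e+00] w 0.2 F [ 0.2  0.4 -0.9] q [-0.79  0.49  0.54  1.95 -0.34  0.79 -0.49]
cradle xy [45.5 71.8] F along x,y [0.4 0.1]
tool slide [-37.6  64.4  75.9] turn 0.252
```

>>> play_rows([
  [-19,32,20],
  [-37,64,40],
  [-37,64,60],
  [-37,64,76],
  [-37,64,76],
], turn=[0.13,0.25,0.25,0.25,0.25], fingers=[0,0,0,0,0])

```text
clock: 1.98
eef_pos: [510.0, 114.2, 138.8]
tool_rot: [-3.14, 0.004, 0.886]
force: [0.8, 0.3, -0.3]
width: -0.1
```

```bash
python3 go.py 25 0 85
python3 - <<'E'
from cell import vision
import cv2,numpy as np
ims=[vision.get_image(n)[0] for n in("top","scene","wrist")]
a=cv2.resize(ims[0][165:330,180:360],(390,357),interpolation=cv2.INTER_CUBIC);b=cv2.resize(ims[1][115:255,195:355],(408,357),interpolation=cv2.INTER_CUBIC)
cv2.imwrite("pics/over.png",np.hstack([a,b])); cv2.imwrite("pics/wr1.png",ims[2])
E
```

```text
t 1.98 tcp [510.  114.2 138.8] rot [-3.14   0.004  0.886] w -0.1 F [ 0.8  0.3 -0.3] q [-0.61  0.64  0.52  1.97 -0.49  0.67 -0.47]
cradle xy [25.   1.7] F along x,y [ 0.8 -0.4]
tool slide [ 0.2  1.8 53.8] turn 0.003
```

View pics/over.png

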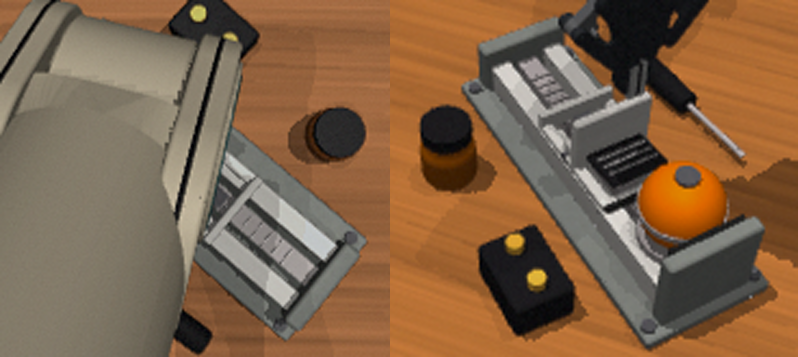

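View pics/wr1.png

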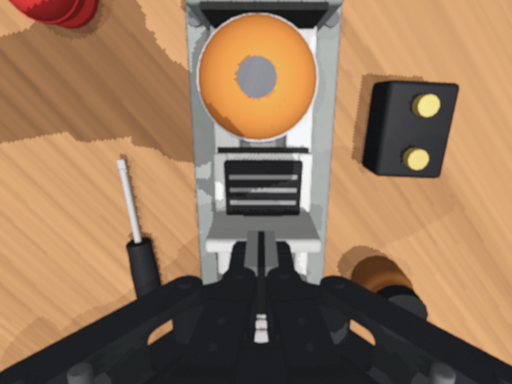

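Run:
```python
from cell import vision
from h import *
p=vision.camera_params("scene");w=vision.camera_params("wrist")
for n,X in(("tcp",(510,114.2,138.8)),("paddle",(517.1,119.9,68.6)),("platetop",(499.3,98.2,103))):
    u,v=proj(p,X);print(n,"scene",round(u),round(v),"crop",round((u-195)*2.55+390),round((v-115)*2.55),"wrist",np.round(proj(w,X)))
```

```text
tcp scene 289 150 crop 629 88 wrist [260. 248.]
paddle scene 288 176 crop 626 154 wrist [263. 192.]
platetop scene 282 156 crop 611 105 wrist [263. 249.]
```

The scene crop shows the fingertip at about (637,95), and the projected TCP is (629,88), so they agree. The wrist view shows the paddle centred ahead of the fingers at (263,190), matching its projection (263,192). Now I'll descend.

>>> play_rows([
  [0,2,20],
  [0,2,40],
  [0,2,56],
  [0,2,62],
  [0,2,62],
], turn=[0,0,0,0,0], fingers=[0,0,0,0,0])

```text
clock: 2.75
eef_pos: [513.2, 113.0, 78.5]
tool_rot: [3.141, 0.001, 0.886]
force: [0.5, 0.2, 0.6]
width: 0.0
```

```bash
python3 go.py 25 0 60;python3 - <<'E'
from cell import vision
import cv2,numpy as np
ims=[vision.get_image(n)[0] for n in("scene","wrist")]
b=cv2.resize(ims[0][115:255,195:355],(400,350),interpolation=cv2.INTER_CUBIC)
c=cv2.resize(ims[1][90:340,130:400],(378,350))
cv2.imwrite("pics/low.png",np.hstack([b,c]))
E
```

```text
t 2.75 tcp [513.2 113.   78.5] rot [3.141e+00 1.000e-03 8.860e-01] w 0.0 F [0.5 0.2 0.6] q [-0.55  0.73  0.43  2.   -0.57  0.53 -0.4 ]
cradle xy [26.1 -1.5] F along x,y [ 0.5 -0.3]
tool slide [-1.1 -1.5 18.5] turn 0.003
```

View pics/low.png

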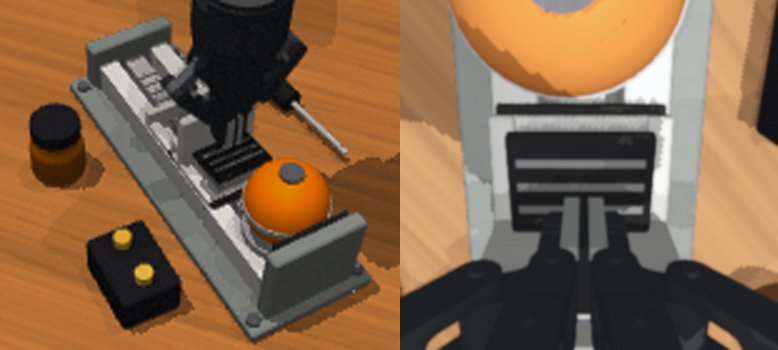

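The fingertips are on the ball side of the plate, above the paddle, at about (235,140) in the left picture and (585,215) in the right one. Pressing down now.

>>> play_rows([
  [0,0,4],
  [0,0,8],
  [0,0,11],
  [0,0,14],
  [0,0,14],
], turn=[0,0,0,0,0], fingers=[0,0,0,0,0])

```text
clock: 3.48
eef_pos: [513.7, 113.0, 64.8]
tool_rot: [3.14, -0.0, 0.886]
force: [-0.1, 0.3, 0.9]
width: -0.0
```

```bash
python3 go.py 25 0 60
```

```text
t 3.48 tcp [513.7 113.   64.8] rot [ 3.14  -0.     0.886] w -0.0 F [-0.1  0.3  0.9] q [-0.53  0.75  0.4   2.01 -0.59  0.5  -0.38]
cradle xy [26.4 -1.9] F along x,y [0.2 0.3]
tool slide [-1.4 -1.9  4.8] turn 0.003
```

>>> play_rows([
  [-1,-2,2],
  [-1,-2,4],
  [-1,-2,5],
  [-1,-2,5],
], turn=[0,0,0,0], fingers=[0,0,0,0])

```text
clock: 3.98
eef_pos: [512.2, 114.0, 60.1]
tool_rot: [3.139, -0.002, 0.886]
force: [2.3, 2.1, 4.2]
width: -0.1
```

```bash
python3 go.py 25 0 58;python3 - <<'E'
from cell import vision
import cv2,numpy as np
ims=[vision.get_image(n)[0] for n in("scene","wrist")]
b=cv2.resize(ims[0][130:210,240:330],(394,350),interpolation=cv2.INTER_CUBIC)
c=cv2.resize(ims[1][90:340,130:400],(378,350))
cv2.imwrite("pics/press.png",np.hstack([b,c]))
E
```

```text
t 3.98 tcp [512.2 114.   60.1] rot [ 3.139e+00 -2.000e-03  8.860e-01] w -0.1 F [2.3 2.1 4.2] q [-0.53  0.76  0.39  2.01 -0.6   0.49 -0.38]
cradle xy [26.3 -0. ] F along x,y [ 3.1 -0.4]
tool slide [-1.3 -0.   2.1] turn 0.003
```

View pics/press.png

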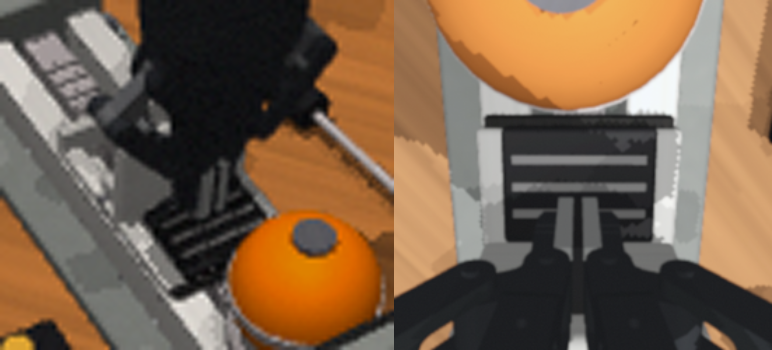

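>>> play_rows([
  [0,0,1],
  [0,0,2],
  [0,0,2],
], turn=[0,0,0], fingers=[0,0,0])

```text
clock: 4.45
eef_pos: [512.2, 113.9, 58.2]
tool_rot: [3.139, -0.002, 0.886]
force: [1.5, 3.1, 6.0]
width: -0.2
```

```bash
cat > pad.py <<'E'
from go import *
from cell import vision
# depth points of wrist view in cradle frame: black pixels near paddle
w=vision.camera_params("wrist"); im,d=vision.get_image("wrist")
rep()
v,u=np.mgrid[0:384,0:512]; o,M=cam(w)
D=np.stack([(u-w["cx"])/w["fx"],-(v-w["cy"])/w["fy"],-np.ones_like(u,float)],-1)
P=o+(D@M.T)*d[...,None]
q=P[...,:2]-C; xc=q@X; yc=q@Y; z=P[...,2]
tx=(ctrl.read_state()["eef_pos"][:2]-C)@X
import sys
ok=(d>0)&(np.abs(yc)>17)&(np.abs(yc)<26)&(xc>tx-13)&(xc<tx+45)&(z>35)&(z<80)
for lo in range(-12,45,5):
    m=ok&(xc>tx+lo)&(xc<=tx+lo+5)
    if m.sum()>5: print(round(tx+lo+2.5,1),m.sum(),round(float(np.median(z[m])),1))
# plate top
m=(d>0)&(np.abs(yc)>20)&(np.abs(yc)<36)&(z>98)&(z<108)&(xc>tx-40)&(xc<tx+5)
if m.sum()>5: print("plate top xc",np.percentile(xc[m],[3,50,97]).round(1),"z",np.median(z[m]).round(1),m.sum())
E
python3 pad.py
```

```text
t 4.5 tcp [512.1 113.9  58.2] rot [ 3.139e+00 -2.000e-03  8.860e-01] w -0.0 F [1.2 3.1 4.9] q [-0.53  0.76  0.39  2.01 -0.6   0.48 -0.38]
cradle xy [26.1 -0.1] F along x,y [3.1 1. ]
16.6 125 57.2
21.6 321 57.1
26.6 311 56.6
31.6 358 55.5
36.6 328 55.0
41.6 359 54.1
46.6 332 53.4
51.6 358 52.5
56.6 386 51.6
61.6 459 44.3
66.6 172 41.0
71.6 32 41.2
plate top xc [10.4 18.1 18.6] z 107.4 16
```

The paddle slope reads about −0.15 rad, and with its +0.136 at rest that gives a release angle of about 0.29, so it is fully down at 5–6 N. Now I'll push the jaw back slowly.

>>> play_rows([
  [-3,0,0.5],
  [-6,0,0.5],
  [-10,0,0.5],
  [-14,0,0.5],
  [-18,0,0.5],
], turn=[0,0,0,0,0], fingers=[0,0,0,0,0])

```text
clock: 5.12
eef_pos: [500.9, 100.2, 58.1]
tool_rot: [3.139, -0.003, 0.886]
force: [1.0, 3.1, 8.0]
width: -0.4
```

```bash
python3 pad.py
```

```text
t 5.17 tcp [500.4  99.6  58.1] rot [ 3.14e+00 -2.00e-03  8.86e-01] w -0.1 F [1.1 1.9 8.6] q [-0.5   0.74  0.38  2.05 -0.6   0.45 -0.35]
cradle xy [ 7.7 -0.1] F along x,y [2.2 0.4]
-1.8 84 57.2
3.2 317 57.0
8.2 314 56.5
13.2 355 55.7
18.2 322 55.0
23.2 359 54.1
28.2 336 53.4
33.2 365 52.6
38.2 351 51.7
43.2 489 47.2
48.2 312 41.0
53.2 119 40.8
plate top xc [-6.2  0.3  1. ] z 107.5 18
```

The jaw followed the finger by 18 mm with the paddle still fully down, so I'll continue.

>>> play_rows([
  [-5,0,0.5],
  [-10,0,0.5],
  [-16,0,0.5],
  [-22,0,0.5],
  [-28,0,0.5],
], turn=[0,0,0,0,0], fingers=[0,0,0,0,0])

```text
clock: 5.8
eef_pos: [482.8, 78.2, 58.0]
tool_rot: [3.14, -0.003, 0.886]
force: [1.7, 3.7, 8.9]
width: 0.3
```

```bash
python3 pad.py
```

```text
t 5.85 tcp [482.   77.3  58. ] rot [ 3.14e+00 -2.00e-03  8.85e-01] w 0.5 F [0.3 1.9 9.2] q [-0.45  0.72  0.35  2.11 -0.61  0.4  -0.3 ]
cradle xy [-21.3  -0.1] F along x,y [1.6 0.9]
-30.8 58 57.2
-25.8 306 57.1
-20.8 320 56.5
-15.8 345 55.7
-10.8 325 55.0
-5.8 358 54.1
-0.8 334 53.4
4.2 358 52.6
9.2 361 51.7
14.2 487 47.6
19.2 309 41.0
24.2 122 41.0
plate top xc [-35.7 -28.3 -27.5] z 107.4 19
```

>>> play_rows([
  [-6,0,0.5],
  [-12,0,0.5],
  [-18,0,0.5],
  [-24,0,0.5],
  [-30,0,0.5],
], turn=[0,0,0,0,0], fingers=[0,0,0,0,0])

```text
clock: 6.48
eef_pos: [463.2, 54.3, 58.0]
tool_rot: [3.14, -0.003, 0.885]
force: [1.7, 3.1, 10.7]
width: -0.2
```

```bash
python3 pad.py
```

```text
t 6.53 tcp [462.4  53.4  58. ] rot [ 3.14e+00 -2.00e-03  8.84e-01] w -0.0 F [ 1.3  1.8 10.5] q [-0.39  0.7   0.32  2.17 -0.62  0.36 -0.24]
cradle xy [-52.2  -0.1] F along x,y [2.2 0.2]
-61.7 56 57.1
-56.7 317 57.1
-51.7 303 56.5
-46.7 364 55.7
-41.7 328 54.9
-36.7 350 54.2
-31.7 330 53.4
-26.7 366 52.6
-21.7 360 51.7
-16.7 491 47.7
-11.7 306 41.1
-6.7 131 41.1
plate top xc [-66.3 -59.3 -58.1] z 107.5 19
```

>>> play_rows([
  [-3,0,0],
  [-6,0,0],
  [-9,0,0],
  [-11,0,0],
  [-13,0,0],
], turn=[0,0,0,0,0], fingers=[0,0,0,0,0])

```text
clock: 7.15
eef_pos: [455.3, 44.6, 58.3]
tool_rot: [3.14, -0.004, 0.885]
force: [4.7, 6.4, 7.9]
width: 0.1
```

```bash
python3 pad.py
```

```text
t 7.2 tcp [455.2  44.5  58.3] rot [ 3.14  -0.004  0.885] w -0.0 F [3.2 5.  7.7] q [-0.36  0.69  0.3   2.19 -0.62  0.33 -0.22]
cradle xy [-63.6  -0.1] F along x,y [5.9 0.7]
-73.1 89 57.3
-68.1 324 57.2
-63.1 314 56.6
-58.1 351 55.8
-53.1 329 55.1
-48.1 360 54.3
-43.1 329 53.6
-38.1 361 52.8
-33.1 366 51.9
-28.1 488 47.5
-23.1 307 41.0
-18.1 126 40.9
plate top xc [-78.4 -75.  -70.9] z 103.3 24
```

Force along the bar is up to about 6–8 N. I'll push a little more to confirm this is the end stop.

>>> play_rows([
  [-3,0,0.5],
  [-5,0,0.5],
  [-6,0,0.5],
  [-6,0,0.5],
], turn=[0,0,0,0], fingers=[0,0,0,0])

```text
clock: 7.7
eef_pos: [455.1, 44.3, 58.4]
tool_rot: [3.139, -0.011, 0.89]
force: [8.6, 13.6, 4.1]
width: 0.0
```

```bash
python3 pad.py
```

```text
t 7.75 tcp [455.2  44.3  58.4] rot [ 3.139 -0.011  0.889] w 0.2 F [ 9.  13.3  3.4] q [-0.35  0.69  0.29  2.2  -0.63  0.32 -0.21]
cradle xy [-63.9  -0.2] F along x,y [16.   1.6]
-73.4 66 57.3
-68.4 332 57.3
-63.4 309 56.5
-58.4 351 55.9
-53.4 315 55.0
-48.4 366 54.3
-43.4 329 53.5
-38.4 356 52.8
-33.4 361 51.8
-28.4 483 47.6
-23.4 304 41.1
-18.4 126 40.9
plate top xc [-78.5 -78.  -72. ] z 99.7 24
```

Force went to 16 N with no further motion, so the jaw is at the end stop. Lifting straight up.

>>> play_rows([
  [0,0,-3],
  [0,0,-8],
  [0,0,-15],
  [1,0,-25],
  [3,0,-45],
], turn=[0,0,0,0,0], fingers=[0,0,0,0,0])

```text
clock: 8.38
eef_pos: [455.7, 45.9, 103.8]
tool_rot: [3.14, -0.01, 0.889]
force: [0.5, -0.2, 0.7]
width: 0.0
```

>>> play_rows([
  [0,0,-30],
  [0,0,-70],
  [0,0,-110],
  [0,0,-130],
  [0,0,-130],
], turn=[0,0,0,0,0], fingers=[0,0,0,0,0])

```text
clock: 9.0
eef_pos: [455.3, 45.0, 235.3]
tool_rot: [3.138, -0.012, 0.889]
force: [-0.4, 0.9, -0.8]
width: 0.1
```

```bash
python3 pad.py
python3 - <<'E'
from cell import vision
import cv2,numpy as np
ims=[vision.get_image(n)[0] for n in("scene","wrist","top")]
b=cv2.resize(ims[0][115:255,195:355],(400,350),interpolation=cv2.INTER_CUBIC)
c=cv2.resize(ims[1],(400,300));c=cv2.copyMakeBorder(c,0,50,0,0,cv2.BORDER_CONSTANT)
cv2.imwrite("pics/end1.png",np.hstack([b,c]));cv2.imwrite("pics/end1t.png",ims[2])
E
```

```text
t 9.05 tcp [454.5  45.1 234.2] rot [ 3.14  -0.011  0.889] w -0.1 F [-0.2  0.2 -0.1] q [-0.61  0.41  0.63  2.05 -0.35  0.78 -0.45]
cradle xy [-63.6   0.8] F along x,y [-0.   0.3]
-73.1 74 65.6
-68.1 81 66.2
-63.1 78 67.2
-58.1 79 67.9
-53.1 78 68.8
-48.1 80 69.2
-43.1 90 70.2
-38.1 90 70.8
-33.1 132 48.8
-28.1 85 45.9
-23.1 75 41.2
-18.1 30 41.2
plate top xc [-87.5 -81.6 -77.9] z 102.7 360
```

View pics/end1.png

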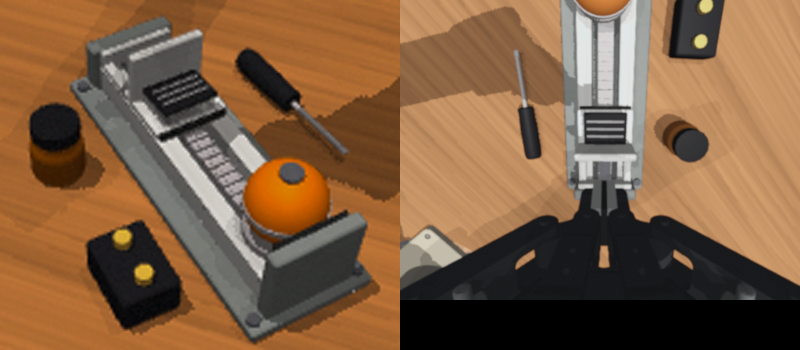

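The paddle is back up: its slope is +0.14, with z running from 65.6 to 71. The plate sits against the end stop at top left of the scene crop. Last, I'll check that the ball and the loose objects are where they started.

Run:
```python
from cell import vision,ctrl
from h import *
a=cv2.imread("pics/scene0.png");b,_=vision.get_image("scene")
for n,lo,hi in(("orange",(5,200,170),(16,255,255)),("brass",(20,120,120),(32,255,255)),("black",(0,0,0),(180,255,45))):
  for t,im in(("before",a),("now",b)):
    im=im[115:255,195:355]
    m=cv2.inRange(cv2.cvtColor(im,cv2.COLOR_BGR2HSV),lo,hi);k,l,st,c=cv2.connectedComponentsWithStats(m)
    print(n,t,[(st[i,4],c[i].round(1).tolist()) for i in range(1,k) if st[i,4]>12])
d=cv2.absdiff(a,b).max(2)[115:255,195:355];cv2.imwrite("pics/diff.png",cv2.resize(d,None,fx=4,fy=4))
```

```text
orange before [(np.int32(475), [113.9, 76.3])]
orange now [(np.int32(491), [113.9, 76.9])]
brass before [(np.int32(36), [48.4, 94.3]), (np.int32(38), [57.0, 108.5])]
brass now [(np.int32(38), [48.5, 94.3]), (np.int32(38), [57.0, 108.5])]
black before [(np.int32(275), [106.4, 31.6]), (np.int32(313), [21.6, 50.8]), (np.int32(262), [91.7, 63.3]), (np.int32(34), [90.1, 79.4]), (np.int32(64), [123.3, 91.8]), (np.int32(921), [53.0, 110.4])]
black now [(np.int32(275), [106.4, 31.6]), (np.int32(216), [70.9, 37.6]), (np.int32(313), [21.6, 50.8]), (np.int32(74), [76.6, 49.8]), (np.int32(64), [123.3, 91.8]), (np.int32(918), [53.0, 110.4])]
```

View pics/diff.png

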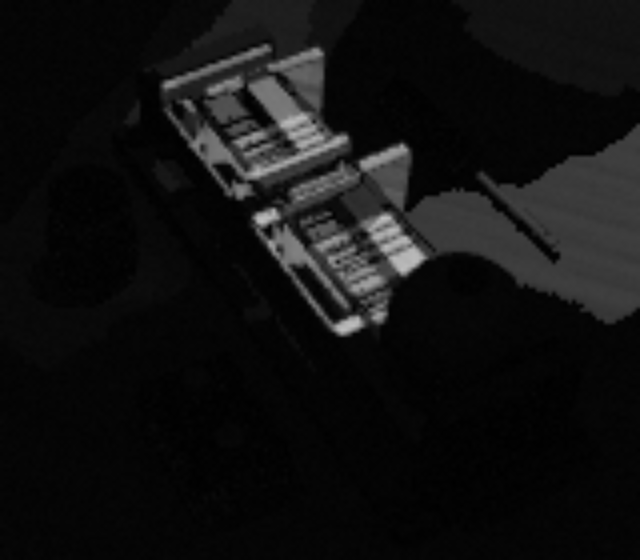

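The difference picture shows changes only at the jaw (old place around (340,240), new place around (250,120)) and in shadows. The ball, jar, terminal box and screwdriver are unchanged. Handing in.

```bash
python3 -c "
from cell import ctrl
print(ctrl.finish_job())"
```

```text
the job is handed in; nothing more can be done
None
```

The cradle is open: I pressed the paddle fully down with shut fingers and pushed the jaw about 89 mm back to the end stop. I then lifted straight off, and the job was handed in after about 9 s of robot time.

- **Paddle while pushing:** the wrist depth images between moves showed it fully down each time, at a release angle of about 0.29 rad.
- **End stop:** at the end, the force along the bar rose to about 16 N with no further motion. That puts the jaw's rear face at about x = −144 mm, against the stop at −143 mm.
- **Paddle after release:** it sprang back up, with its slope at +0.14 and its height around 68 mm, as at rest.
- **Surroundings:** the ball, jar, terminal box and screwdriver show no change between the first and last scene pictures. Only the jaw and shadows differ.
- **Robot:** the arm ended about 235 mm above the table, touching nothing.

Two readings were imperfect. During the push the plate's top edge read poorly in the wrist depth, so I tracked the jaw by the paddle edge instead. The orange mask on the ball shifted by 0.6 px, which I put down to the changed shadow, because the ball shows no change in the difference picture.

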